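# Open the water filter's odd-handed cap over the drip dish

### The arm

A 6-joint arm with a two-finger parallel gripper is mounted at the origin on the work surface. World frame = base frame: x ahead of the robot, y to its left, z up, the work surface at z = 0. Lengths are in m, angles in rad, forces in N, time in s.
With the tool pointing down it reaches from about 0.3 to 0.775 m from the base axis. Payload 14.6 kg.
Tool frame: the origin (TCP) lies between the finger pads; the fingertips stand 19 mm ahead of it and the grasp point (between the pads) is the TCP (finger_overhang is the distance from the TCP to the fingertips, in m); z points along the fingers, y is the direction in which the jaws open and shut (so a half turn about z gives the same grasp; the last joint's range is limited). The gripper opens to 85 mm and grips with 20 to 120 N. Pads are 22 mm wide; open, the fingers measure 114 mm over their backs; the gripper's body (76 mm by 85 mm) begins 54 mm behind the grasp point. The pads swing forward as they close: fully open they stand 13 mm farther back than shut.
Start: joints at [1.138, 0.3, 1.521, -0, 1.321, -0.067], TCP at [0.197, 0.514, 0.218] pointing down, gripper open.
Joint ranges: [-3.03, 3.03], [-0.79, 2.21], [0.23, 2.52], [-1.04, 4.18], [0, 3.07], [-2.55, 2.55]. Speed limits (rad/s): [2.22, 2.22, 2.57, 3.14, 3.14, 3.14].

### API

Orientations are given as a 3x3 rotation matrix whose columns are the frame's x, y, z axes.
In Python, from bench import * gives the robot as it stands.
- The arm moves only by the shell command python3 -m inch 'ROWS' [FORCE]. ROWS is JSON, a list of rows, each a list of 3 entries, a list of its own where there are three numbers: the shift along the tool's x, y, z in cm, then the turn, a rotation vector about the tool's x, y, z in degrees, then the closure, from -1 (fully open) to 1 (shut). In form: [[[tx, ty, tz], [wx, wy, wz], fingers], ...]. A call has exactly 5 rows; each row shifts and turns the commanded pose from where the row before left it, along the tool's axes as they then stand; what a row does not reach is not made up. A row lasts 1/8 s, in which the tool goes at most 62.5 mm and 10.7 degrees, less where a joint would pass 70% of its speed; a pose out of reach is approached as far as the arm can. A call with a gripper value outside its range is refused whole. The fingers move at their own pace and stop on an object; FORCE is the grip in N (left out, the last holds). Time passes only in rows, so rows that do not move let the fingers close, or fill a call up. It gives the time, the measured TCP pose, the force and the opening at its end, in the units of the state.
- get_state(): the state, without advancing time (a new reading comes with each control period).
- grab_frame(name): name is "scene" or "top" or "wrist"; returns the picture (480x640x3 uint8, red, green, blue); there is no depth.
- camera_model(name): a dict with "vfov" (degrees; the focal length in pixels is half the picture's height over the tangent of half this angle, whatever the lens; pixels are square), "cx", "cy" (the principal point, pixels), "T" (4x4, takes a point from camera to world coordinates). Camera axes: x right, y up, looking along -z (the intrinsics and any distortion apply to the point x, -y, -z); pixel columns grow to the right and rows downward; lengths in m; the calibration is good to about 2 mm. A picture is of the moment at which its call begins: read the wrist's pose just before it. camera_model takes no time and is no camera call; for the wrist camera it gives the pose at the moment of the call.
- sign_off(): hands the job in, once; it reports no verdict.
The state is a dict: "time": time; "qpos": joint angles; "joint_velocities": joint speeds; "joint_torque": joint torques, N m; "ee_pos": TCP position; "orientation": TCP orientation; "force": force on the tool from outside, world axes, zero at the start; "torque": the same for the moment, N m; "gripper_width": opening from 0.0 (shut) to 1.0 (fully open).
Only numpy, scipy, OpenCV 4.12 (cv2) and the standard library are available. Lean on these libraries where they do the work, as an engineer would, in place of code of your own. Each camera call takes 0.05 s, during which the arm holds its last target. There are 200 camera calls.

### The job

The water filter unit on the cafe counter is due for a new cartridge. First slide the steel drip dish along the counter, without picking it up, until its middle is under the unit's drain spout; then unscrew the cap on top of the unit - it may be normal or reverse threaded, so try both ways - and lift it out. Finish while still holding the cap in the gripper, a good 10 cm above where it sat, and leave everything else on the counter where it is.

Things in the scene. Friction and masses are not known exactly. Their poses are not given: they have to be found in the camera images.
- unit: The water filter unit: a fixed light grey plastic box, 110 mm (its x) by 160 mm (its y) and 100 mm tall, with the cap in its top and a steel spout on its +y side. Origin at the centre of its underside on the counter; z up. The well for the cap is at x 0, y -35 mm in this frame.
- spout (a point): Outlet of the drain spout: a 14 mm steel pipe that leaves the unit's +y side level, its top 67 mm above the counter, runs 75 mm out and bends down. This point is its open end, 40 mm above the counter; the dish goes straight under it. Unit frame: x 0, y 155 mm.
- dish_mid (a point): The drip dish: a round steel dish, 110 mm wide at the rim (100 mm at the foot), 24 mm tall, 3 mm wall, about 0.25 kg, standing loose on the counter. This point is at its centre, 12 mm above the counter. It fits under the spout with 16 mm to spare and then stands about 20 mm from the unit's side.
- cap_grip (a point): The cap: black disc 64 mm wide, 12 mm thick, lying on the unit's top, with an upright grip bar 50 mm long (this point's y), 14 mm thick (x), 36 mm tall; 0.12 kg. This point is on the cap's axis in the bar, 22 mm above the disc, 14 mm below the bar's top, 134 mm above the counter when seated. The bar starts within 0.06 rad of the unit's y axis. Stem and lugs reach 20 mm below the disc.
- seat (a point): Fixed mouth of the cap's well, 100 mm above the counter. Part-turn thread: the cap does not rise as it turns, and stays as left. It loosens anticlockwise or clockwise, unmarked, differing by start. Wrong way: hard stop after 0.07-0.25 rad. Right way: turns easily 0.9 rad (52 deg) to a hard stop; within 0.1 rad of that it lifts straight out, free after 20 mm. Locked it lifts only 2 mm. Side play 2 mm.
- pitcher: Bystander: steel milk pitcher, 88 mm across, 105 mm tall, handle to its -y; origin under its centre.
- tamper: Bystander: steel tamper, 58 mm across, 88 mm tall; origin under its centre.
- cup: Bystander: white mug, 76 mm across, 60 mm tall; origin under its centre.
- portafilter: Bystander: filter holder with a black handle, lying; head 70 mm across at the origin, 30 mm tall, handle 180 mm long to its -x.
- sugar_jar: Bystander: glass jar with a steel lid, 76 mm across, 120 mm tall; origin under its centre.
- syrup: Bystander: amber syrup bottle, 70 mm across, 240 mm tall; origin under its centre.
- plate: Bystander: white ceramic side plate, 120 mm across, 18 mm tall (not the drip dish); origin under its centre.

How it is judged:
By the outcome, as a careful person would: the job done as asked, in the order asked, and still so for the second after the job is handed in, while the arm keeps its last pose, push and grip.
It also fails if it takes over 67 s, if anything falls off the work surface, if the arm or the gripper's body presses on something with over 40 N, if the wrist force passes 120 N, or if a joint passes its speed limit or range.

## Working session

There is one attempt and no reset: what is moved stays moved. The work goes in short steps, Python scripts to look and compute and a shell command to move; the robot and the scene stay as the last step left them, time stands still between calls to the robot, and variables do not carry over. Pictures are saved under pics/ and viewed, about 8 in all and at most 12, crops included, and the job is handed in when it is done.

```bash
mkdir -p pics; ls
python3 - <<'E'
from bench import *
import cv2,numpy as np
np.set_printoptions(precision=4,suppress=True)
for n in("scene","top"):
    im=grab_frame(n); cv2.imwrite(f"pics/{n}0.png",im[:,:,::-1]); m=camera_model(n); print(n,m)
s=get_state(); print(s)
E
```

```text
pics
scene {'vfov': 56.060814264780625, 'cx': 314.7079356427651, 'cy': 245.57967291797368, 'T': array([[-0.5395, -0.6537,  0.5306,  1.2837],
       [ 0.8418, -0.406 ,  0.3558,  0.5292],
       [-0.0172,  0.6386,  0.7693,  1.1515],
       [ 0.    ,  0.    ,  0.    ,  1.    ]])}
top {'vfov': 42.490406324534895, 'cx': 320.5110573366145, 'cy': 232.61574019263932, 'T': array([[-0.001 ,  0.9839, -0.1785,  0.3037],
       [-0.9999, -0.0037, -0.015 ,  0.0473],
       [-0.0154,  0.1785,  0.9838,  1.5454],
       [ 0.    ,  0.    ,  0.    ,  1.    ]])}
{'time': 0.1, 'qpos': array([ 1.1384,  0.3004,  1.5215,  0.    ,  1.3207, -0.0666]), 'joint_velocities': array([ 0.0008, -0.0017, -0.0017, -0.0016, -0.0009, -0.0008]), 'joint_torque': array([  0.0021, -54.4381, -36.2366,  -0.0001,   0.003 ,  -0.0001]), 'ee_pos': array([0.1966, 0.5134, 0.2177]), 'orientation': array([[-0.9338,  0.3577, -0.0005],
       [ 0.3577,  0.9338, -0.0009],
       [ 0.0001, -0.001 , -1.    ]]), 'force': array([-1.2726, -0.4216, -0.3477]), 'torque': array([-0.0373,  0.0391, -0.018 ]), 'gripper_width': 0.9989575199393359}
```

View pics/scene0.png

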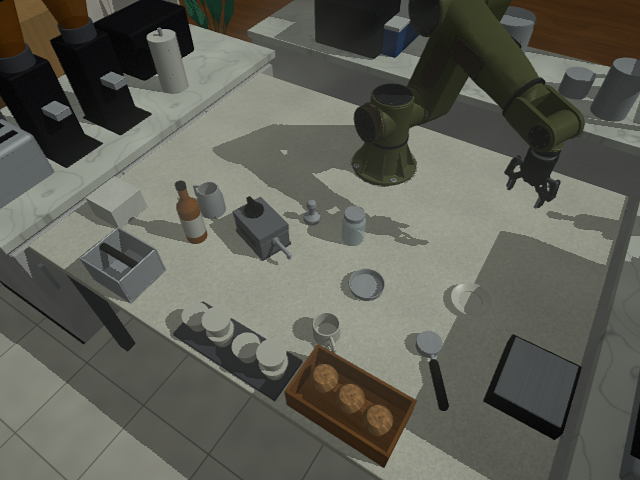

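View pics/top0.png

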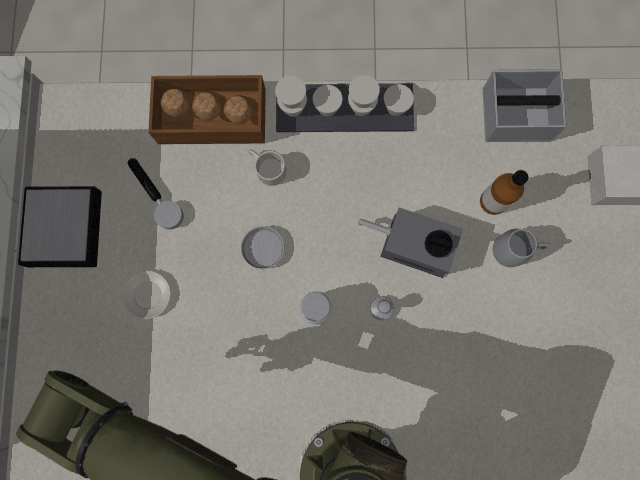

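The top view shows the unit at about (420,240), with its spout to the left ending near (360,222). The cap is at (439,243), the dish at (264,247), the jar at (315,306), the tamper at (383,306) and the mug at (270,167). I'll enlarge the area around the unit and dish.

```bash
cat > h.py <<'E'
from bench import *
import cv2,numpy as np
np.set_printoptions(precision=4,suppress=True)
def K(m): 
    f=240/np.tan(np.radians(m["vfov"]/2)); return f
def proj(m,P):
    P=np.atleast_2d(P); T=m["T"]; c=(P-T[:3,3])@T[:3,:3]; f=K(m)
    return np.c_[m["cx"]+f*c[:,0]/-c[:,2], m["cy"]-f*c[:,1]/-c[:,2]]
def ray(m,uv,z):
    uv=np.atleast_2d(np.float64(uv)); f=K(m); T=m["T"]
    d=np.c_[(uv[:,0]-m["cx"])/f,-(uv[:,1]-m["cy"])/f,-np.ones(len(uv))]@T[:3,:3].T
    o=T[:3,3]; return o+d*((z-o[2])/d[:,2])[:,None]
E
python3 - <<'E'
from h import *
t=cv2.imread("pics/top0.png"); s=cv2.imread("pics/scene0.png")
a=cv2.resize(t[180:330,230:480],None,fx=3.2,fy=3.2,interpolation=cv2.INTER_CUBIC)
cv2.imwrite("pics/crop_top.png",a)
m=camera_model("top")
for n,uv,z in [("dish",(264,247),.024),("jar",(315,306),.12),("tamper",(383,306),.08),("cup",(271,167),.06),("cap",(439,243),.13),("pitcher",(518,244),.1),("plate",(148,294),.018),("pf",(168,214),.03),("spout end",(361,222),.06)]: print(n,ray(m,uv,z)[0])
E
```

```text
dish [0.5438 0.2116 0.024 ]
jar [0.3911 0.0818 0.12  ]
tamper [ 0.3932 -0.0776  0.08  ]
cup [0.7403 0.1934 0.06  ]
cap [ 0.5351 -0.2057  0.13  ]
pitcher [ 0.537  -0.3969  0.1   ]
plate [0.4277 0.4987 0.018 ]
pf [0.6278 0.4545 0.03  ]
spout end [ 0.5994 -0.0294  0.06  ]
```

View pics/crop_top.png

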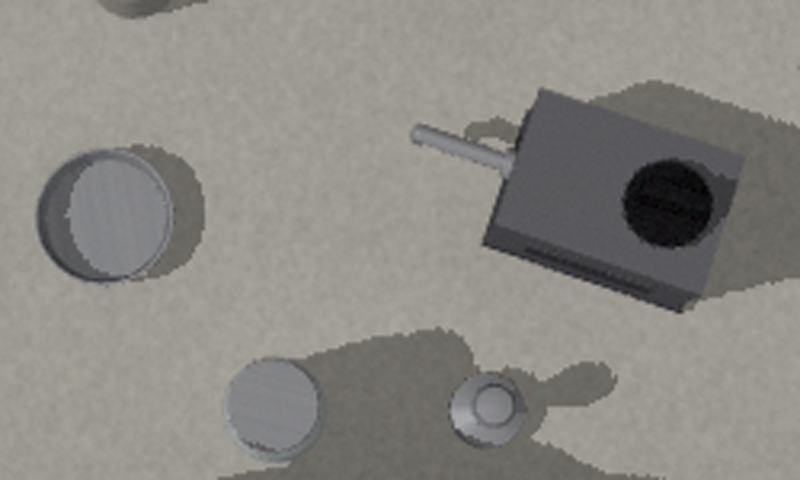

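The crop shows the unit's top-face corners at about (541,88) and (744,156). The black cap disc is at (669,203), the spout tip at (415,133) and the dish rim is centred near (105,215).

Run:
```python
from h import *
t=cv2.imread("pics/top0.png"); m=camera_model("top"); ms=camera_model("scene")
c=lambda x,y:(230+(x+.5)/3.2-.5,180+(y+.5)/3.2-.5)
# cap disc: black blob
g=t.max(2); mask=((g<40)).astype(np.uint8); mask[:, :420]=0;mask[:,465:]=0;mask[:225]=0;mask[265:]=0
cs,_=cv2.findContours(mask,0,2); k=max(cs,key=cv2.contourArea); e=cv2.fitEllipse(k); print("cap ell",e)
cap=ray(m,e[0],.112)[0]; print("cap",cap, "right edge", ray(m,[(e[0][0]-14,e[0][1]),(e[0][0]+14,e[0][1])],.112))
A,B=ray(m,[c(541,88),c(744,156)],.1); print("A,B",A,B,np.linalg.norm(A-B))
yax=(A-B)/np.linalg.norm(A-B); xax=np.array([yax[1],-yax[0],0]); print("yaw",np.degrees(np.arctan2(-yax[0],yax[1])))
o1=(A+B)/2-.055*xax; o2=cap+.035*yax; print("origin",o1,o2)
o=(o1+o2)/2;o[2]=0
sp=o+.155*yax; print("spout",sp,"tip seen",ray(m,c(413,132),.06))
U=np.array([[x,y,.1] for x in(.055,-.055) for y in(.08,-.08)]+[[0,.162,.06],[0,-.035,.148]])
W=o+U[:,:1]*xax+U[:,1:2]*yax+[0,0,1]*U[:,2:]
s=cv2.imread("pics/scene0.png")
def draw(im,mm,sc,x0,y0,w,h):
    a=cv2.resize(im[y0:y0+h,x0:x0+w],None,fx=sc,fy=sc,interpolation=cv2.INTER_CUBIC)
    for p in proj(mm,W): cv2.drawMarker(a,tuple(int(round(v)) for v in ((p-[x0,y0]+.5)*sc)),(0,0,255),0,9,1)
    return a
a=draw(t,m,4,340,180,150,110); b=draw(s,ms,5,225,190,120,80); 
h=np.zeros((1000,600,3),np.uint8)[:0]
A1=np.zeros((600,800,3),np.uint8); A1[:330,:450]=cv2.resize(a,(450,330)); 
out=np.zeros((440,800,3),np.uint8); out[:293,:400]=cv2.resize(a,(400,293)); out[:267,400:]=cv2.resize(b,(400,267)); out=out[:293]
cv2.imwrite("pics/chk.png",cv2.resize(np.hstack([cv2.resize(a,(420,308)),cv2.resize(b,(380,308))]),None,fx=1,fy=1))
# dish rim ellipse
hsv=cv2.GaussianBlur(t,(3,3),0)
rim=[c(37,215),c(105,149),c(173,213),c(106,282),c(57,168),c(155,167),c(57,262),c(154,261)]
P=ray(m,rim,.024)[:,:2]; M=np.c_[2*P,np.ones(8)]; q=np.linalg.lstsq(M,(P**2).sum(1),rcond=None)[0]; print("dish",q[:2],"r",np.sqrt(q[2]+q[:2]@q[:2]))
```

```text
cap ell ((438.4266662597656, 243.386474609375), (25.907541275024414, 26.72174835205078), 95.28387451171875)
cap [ 0.5371 -0.2075  0.112 ] right edge [[ 0.5372 -0.1748  0.112 ]
 [ 0.537  -0.2403  0.112 ]]
A,B [ 0.6272 -0.118   0.1   ] [ 0.5749 -0.2671  0.1   ] 0.15804173315744172
yaw -19.33408156587895
origin [ 0.5492 -0.1743  0.1   ] [ 0.5487 -0.1745  0.112 ]
spout [ 0.6003 -0.0282  0.    ] tip seen [[ 0.6021 -0.0238  0.06  ]]
dish [0.5447 0.2152] r 0.053048347402940316
```

View pics/chk.png

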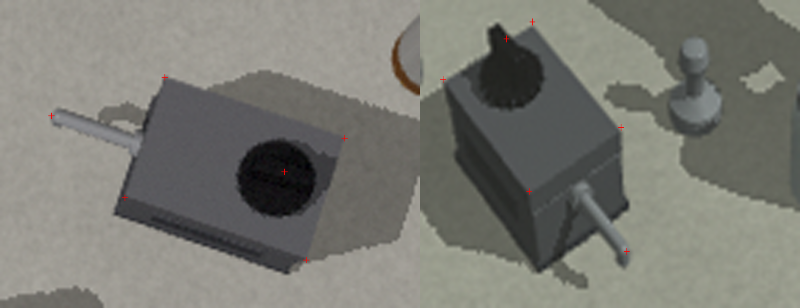

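The projected model lands on the unit's corners and spout tip in both views. Origin is (0.549,-0.174), yaw -19.3°, and the spout is at about (0.600,-0.028). The dish is at (0.545,0.215).

Plan: push the dish with half-open fingers used as a two-point cradle, with tool −x along the push direction.

```bash
cat >> h.py <<'E'
def togo(p,yaw=None):
    s=get_state(); R=s["orientation"]; d=R.T@(np.array(p)-s["ee_pos"])*100
    y=np.degrees(np.arctan2(R[1,0],R[0,0])); print("t",round(s["time"],2),"pos",s["ee_pos"],"yaw",y,"F",s["force"],"T",s["torque"],"w",s["gripper_width"],"| togo cm",d, "wz",None if yaw is None else (y-yaw+180)%360-180)
E
python3 -m inch '[[[-5.4,-1,0],[0,0,0],0],[[-5.4,-1,0],[0,0,0],0],[[-5.4,-1,0],[0,0,0],0],[[-5.4,-1,0],[0,0,0],0],[[-5.4,-1,0],[0,0,0],0]]' 40
python3 -m inch '[[[-5.3,-1,0],[0,0,0],0],[[-5.3,-1,0],[0,0,0],0],[[0,0,0],[0,0,10],0],[[0,0,0],[0,0,10],0],[[0,0,0],[0,0,10],0]]'
python3 -m inch '[[[0,0,2],[0,0,10],0],[[0,0,2],[0,0,10],0],[[0,0,2],[0,0,6.3],0],[[0,0,0],[0,0,0],0],[[0,0,0],[0,0,0],0]]'
python3 - <<'E'
from h import *
togo([.523,.313,.026],102.8)
im=grab_frame("wrist"); cv2.imwrite("pics/w1.png",im[:,:,::-1]); print(camera_model("wrist"))
E
```

```text
time: 0.72
ee_pos: [0.4323, 0.3691, 0.218]
orientation: [[-0.934, 0.358, -0.0], [0.358, 0.934, -0.0], [0.0, -0.0, -1.0]]
force: [0.5, 0.7, -0.6]
gripper_width: 0.502
time: 1.35
ee_pos: [0.5228, 0.3135, 0.2177]
orientation: [[-0.625, 0.781, -0.001], [0.781, 0.625, -0.0], [0.0, -0.001, -1.0]]
force: [-0.3, 0.6, 1.0]
gripper_width: 0.498
time: 1.98
ee_pos: [0.5231, 0.3139, 0.159]
orientation: [[-0.223, 0.975, 0.001], [0.975, 0.223, 0.0], [0.0, 0.001, -1.0]]
force: [0.7, 0.8, 0.3]
gripper_width: 0.498
t 1.98 pos [0.5231 0.3139 0.159 ] yaw 102.88580777062725 F [0.7414 0.8167 0.2822] T [-0.0729  0.0095  0.031 ] w 0.49843176053255156 | togo cm [-0.0873 -0.0352 13.2977] wz 0.0858077706272411
{'vfov': 68.31996907681818, 'cx': 320.21963257645353, 'cy': 241.04295851037995, 'T': array([[ 0.9751, -0.2106, -0.0692,  0.506 ],
       [ 0.2217,  0.9289,  0.2967,  0.3895],
       [ 0.0018, -0.3047,  0.9524,  0.3146],
       [ 0.    ,  0.    ,  0.    ,  1.    ]])}
```

View pics/w1.png

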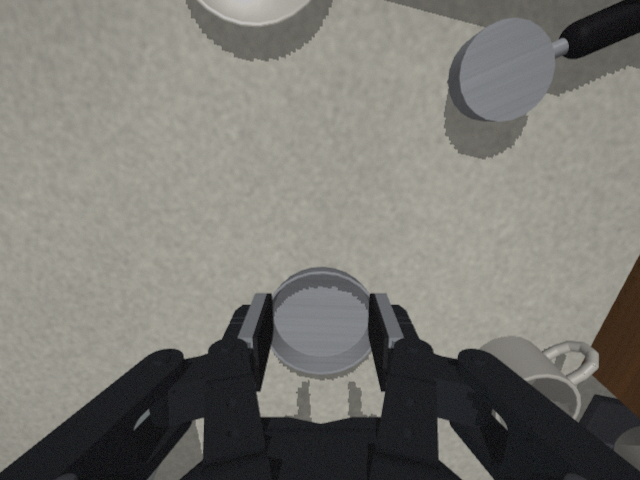

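The wrist view shows the dish centred between the fingers at about (321,320), which agrees with the planned line. Next I'll check its position, lower the tool and push.

```bash
python3 - <<'E'
from h import *
m=camera_model("wrist"); P=ray(m,[(321,267),(321,377),(270,320),(373,320)],.024); print(P,P[:2].mean(0))
E
python3 -m inch '[[[0,0,3],[0,0,0],-0.2],[[0,0,3],[0,0,0],-0.2],[[0,0,3],[0,0,0],-0.2],[[0,0,2.5],[0,0,0],-0.2],[[0,0,1.3],[0,0,0],-0.2]]'
python3 -m inch '[[[0,0,0.4],[0,0,0],-0.2],[[0,0,0],[0,0,0],-0.2],[[-1,0,0],[0,0,0],-0.2],[[-1,0,0],[0,0,0],-0.2],[[-1,0,0],[0,0,0],-0.2]]'
python3 - <<'E'
from h import *
togo(np.array([.600,-.028,.026])-.06*np.array([.2217,-.975,0]),102.8)
E
```

```text
[[0.5332 0.2756 0.024 ]
 [0.559  0.1621 0.024 ]
 [0.4987 0.2135 0.024 ]
 [0.5921 0.2346 0.024 ]] [0.5461 0.2189 0.024 ]
time: 2.65
ee_pos: [0.5228, 0.3137, 0.0297]
orientation: [[-0.222, 0.975, -0.0], [0.975, 0.222, -0.0], [-0.0, -0.0, -1.0]]
force: [0.4, -0.1, 0.3]
gripper_width: 0.603
time: 3.28
ee_pos: [0.5298, 0.2836, 0.0265]
orientation: [[-0.22, 0.975, 0.0], [0.975, 0.22, 0.0], [0.0, 0.0, -1.0]]
force: [-0.0, 0.3, 0.2]
gripper_width: 0.595
t 3.27 pos [0.5298 0.2836 0.0265] yaw 102.72174857706561 F [-0.0221  0.3254  0.1943] T [ 0.031   0.0496 -0.018 ] w 0.59487287399299 | togo cm [-25.9417  -0.0202   0.0489] wz -0.07825142293438603
```

```bash
for i in 1; do python3 -m inch '[[[-1,0,0],[0,0,0],-0.2],[[-1.2,0,0],[0,0,0],-0.2],[[-1.2,0,0],[0,0,0],-0.2],[[-1.2,0,0],[0,0,0],-0.2],[[-1.2,0,0],[0,0,0],-0.2]]'; done
python3 -m inch '[[[-1.2,0,0],[0,0,0],-0.2],[[-1.2,0,0],[0,0,0],-0.2],[[-1.2,0,0],[0,0,0],-0.2],[[-1.2,0,0],[0,0,0],-0.2],[[-1.2,0,0],[0,0,0],-0.2]]'
python3 -m inch '[[[-1.2,0,0],[0,0,0],-0.2],[[-1.2,0,0],[0,0,0],-0.2],[[-1.2,0,0],[0,0,0],-0.2],[[-1.2,0,0],[0,0,0],-0.2],[[-1,0,0],[0,0,0],-0.2]]'
python3 -m inch '[[[-0.9,0,0],[0,0,0],-0.2],[[-0.8,0,0],[0,0,0],-0.2],[[-0.6,0,0],[0,0,0],-0.2],[[-0.4,0,0],[0,0,0],-0.2],[[0,0,0],[0,0,0],-0.2]]'
python3 - <<'E'
from h import *
togo(np.array([.600,-.028,.026])-.06*np.array([.2217,-.975,0]),102.8)
im=grab_frame("wrist"); cv2.imwrite("pics/w2.png",im[:,:,::-1]); 
im=grab_frame("scene"); cv2.imwrite("pics/s2.png",im[:,:,::-1]); 
im=grab_frame("top"); a=cv2.resize(im[170:290,270:430,::-1],None,fx=5,fy=5,interpolation=2); cv2.imwrite("pics/t2.png",a); print(camera_model("wrist")["T"])
E
```

```text
time: 3.9
ee_pos: [0.5424, 0.2271, 0.0262]
orientation: [[-0.22, 0.975, 0.0], [0.975, 0.22, -0.0], [-0.0, 0.0, -1.0]]
force: [1.1, -0.4, -0.2]
gripper_width: 0.598
time: 4.53
ee_pos: [0.5556, 0.1686, 0.0262]
orientation: [[-0.221, 0.975, -0.0], [0.975, 0.221, -0.0], [-0.0, -0.0, -1.0]]
force: [0.0, 0.3, -0.1]
gripper_width: 0.6
time: 5.15
ee_pos: [0.5684, 0.112, 0.0262]
orientation: [[-0.22, 0.975, 0.0], [0.975, 0.22, -0.0], [-0.0, -0.0, -1.0]]
force: [0.2, 0.2, -0.3]
gripper_width: 0.603
time: 5.78
ee_pos: [0.5742, 0.0864, 0.0262]
orientation: [[-0.22, 0.975, 0.0], [0.975, 0.22, -0.0], [-0.0, 0.0, -1.0]]
force: [-0.4, 0.6, -0.5]
gripper_width: 0.601
t 5.78 pos [0.5742 0.0864 0.0262] yaw 102.73417896278042 F [-0.3878  0.6043 -0.522 ] T [0.0154 0.011  0.0353] w 0.6008990330671351 | togo cm [-5.723  -0.0165  0.0188] wz -0.065821037219564
[[ 0.9755 -0.2092 -0.0676  0.5574]
 [ 0.2199  0.9291  0.2974  0.1623]
 [ 0.0006 -0.305   0.9524  0.1816]
 [ 0.      0.      0.      1.    ]]
```

View pics/t2.png

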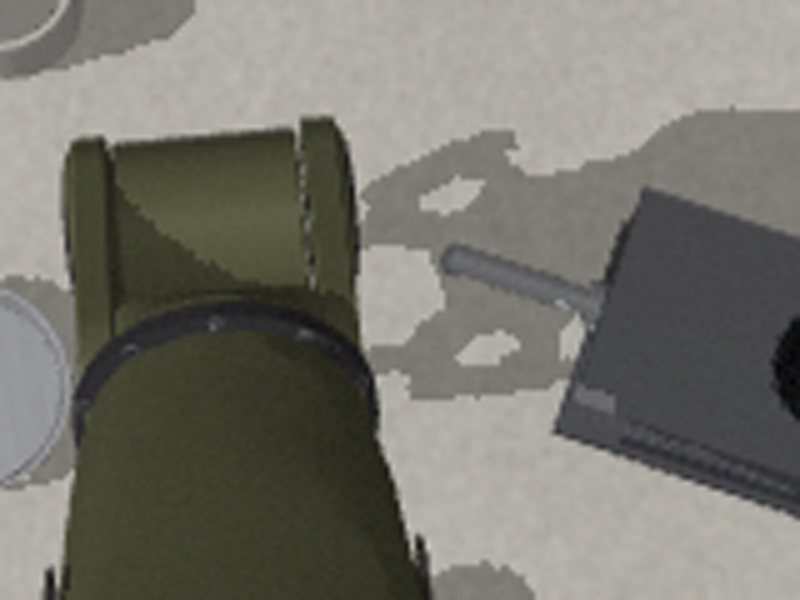

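View s2.

The top view seems to show the dish still at its starting place, at the left edge. I'll check the scene view.

View pics/s2.png

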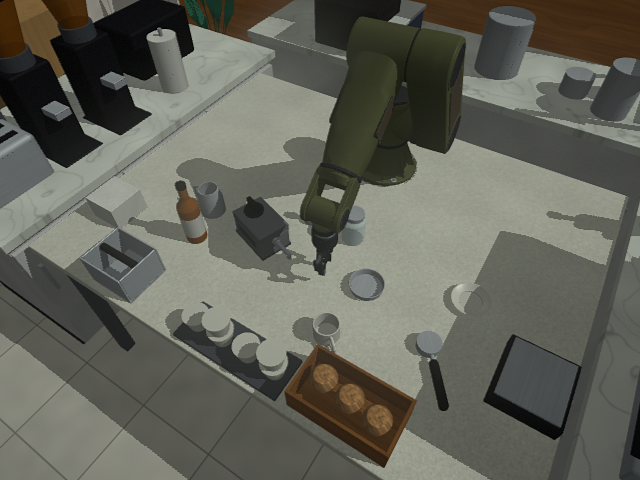

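The dish hasn't moved, so the fingers passed over it. I'll check how high the fingertips really are.

Run:
```python
from h import *
s=cv2.imread("pics/s2.png"); m=camera_model("scene"); e=get_state()["ee_pos"]
x0,y0,w,h,sc=270,225,110,90,4.5
a=cv2.resize(s[y0:y0+h,x0:x0+w],None,fx=sc,fy=sc,interpolation=2)
for i,dz in enumerate((0,-.019,-.0262)):
  for dy in (0,):
    p=(proj(m,e+[0,0,dz])[0]-[x0,y0]+.5)*sc; print(dz,p)
    cv2.drawMarker(a,tuple(int(v) for v in p),[(0,0,255),(0,255,0),(255,0,0)][i],0,9,1)
w2=cv2.imread("pics/w2.png"); b=cv2.resize(w2,(300,225)); o=np.zeros((a.shape[0],a.shape[1]+300,3),np.uint8); o[:,:a.shape[1]]=a; o[:225,a.shape[1]:]=b
cv2.imwrite("pics/c3.png",o); print(o.shape)
```

```text
0 [246.4271 203.7474]
-0.019 [246.4523 220.0256]
-0.0262 [246.4617 226.1066]
(405, 795, 3)
```

View pics/c3.png

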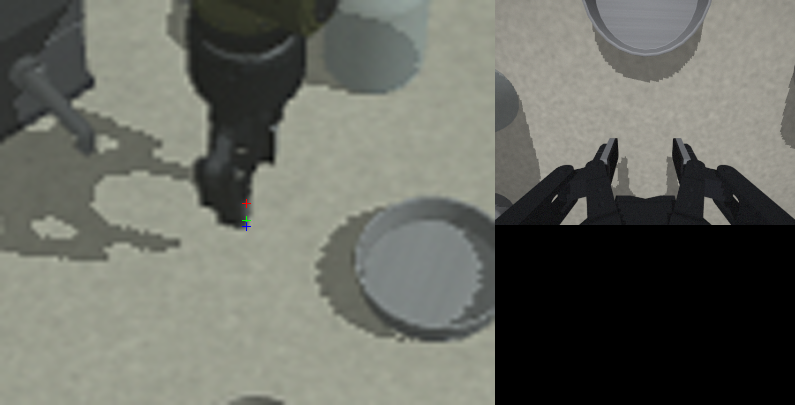

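The fingertips appear to swing back well above the TCP-19 mm line when half open, so they cleared the rim. I'll descend gently here over free counter, watching the force, to find the real tip height.

```bash
python3 -m inch '[[[0,0,0.1],[0,0,0],-0.2],[[0,0,0.1],[0,0,0],-0.2],[[0,0,0.1],[0,0,0],-0.2],[[0,0,0],[0,0,0],-0.2],[[0,0,0],[0,0,0],-0.2]]' | egrep 'ee_pos|force'
python3 -m inch '[[[0,0,0.1],[0,0,0],-0.2],[[0,0,0.1],[0,0,0],-0.2],[[0,0,0.1],[0,0,0],-0.2],[[0,0,0],[0,0,0],-0.2],[[0,0,0],[0,0,0],-0.2]]' | egrep 'ee_pos|force'
```

```text
ee_pos: [0.5742, 0.0865, 0.0232]
force: [0.3, 0.7, 0.7]
ee_pos: [0.5742, 0.0865, 0.0202]
force: [-0.5, -0.0, -0.1]
```

```bash
python3 -m inch '[[[0,0,0.1],[0,0,0],-0.2],[[0,0,0.1],[0,0,0],-0.2],[[0,0,0.1],[0,0,0],-0.2],[[0,0,0],[0,0,0],-0.2],[[0,0,0],[0,0,0],-0.2]]' | egrep 'ee_pos|force'
python3 -m inch '[[[0,0,0.1],[0,0,0],-0.2],[[0,0,0.1],[0,0,0],-0.2],[[0,0,0],[0,0,0],-0.2],[[0,0,0],[0,0,0],-0.2],[[0,0,0],[0,0,0],-0.2]]' | egrep 'ee_pos|force'
```

```text
ee_pos: [0.5742, 0.0865, 0.0172]
force: [1.1, 0.1, -0.8]
ee_pos: [0.5742, 0.0865, 0.0152]
force: [-0.9, -0.4, 0.5]
```

```bash
python3 -m inch '[[[0,0,-2.5],[0,0,0],-0.2],[[0,0,-2.5],[0,0,0],-0.2],[[4,0,0],[0,0,0],-0.2],[[5,0,0],[0,0,0],-0.2],[[5,0,0],[0,0,0],-0.2]]' | egrep 'ee_pos|force'
python3 -m inch '[[[5,0,0],[0,0,0],-0.2],[[4.2,0,0],[0,0,0],-0.2],[[0,0,2],[0,0,0],-0.2],[[0,0,2],[0,0,0],-0.2],[[0,0,1],[0,0,0],-0.2]]' | egrep 'ee_pos|force'
python3 -m inch '[[[0,0,0],[0,0,0],-0.2],[[-0.5,0,0],[0,0,0],-0.2],[[-1,0,0],[0,0,0],-0.2],[[-0.8,0,0],[0,0,0],-0.2],[[-0.8,0,0],[0,0,0],-0.2]]' | egrep 'ee_pos|force'
python3 -m inch '[[[-0.5,0,0],[0,0,0],-0.2],[[-0.5,0,0],[0,0,0],-0.2],[[-0.5,0,0],[0,0,0],-0.2],[[-0.5,0,0],[0,0,0],-0.2],[[-0.5,0,0],[0,0,0],-0.2]]' | egrep 'ee_pos|force'
python3 - <<'E'
from h import *
togo(np.array([.600,-.028,.015])-.06*np.array([.2217,-.975,0]),102.8)
im=grab_frame("wrist"); cv2.imwrite("pics/w3.png",im[:,:,::-1]); im2=grab_frame("scene"); cv2.imwrite("pics/s3.png",im2[:,:,::-1])
cv2.imwrite("pics/c4.png",np.hstack([cv2.resize(im,(400,300)),cv2.resize(im2[225:345,280:440],(400,300),interpolation=2)])[:,:,::-1])
E
```

```text
ee_pos: [0.543, 0.2243, 0.0654]
force: [0.1, 0.3, 0.2]
ee_pos: [0.5227, 0.3113, 0.0132]
force: [-0.0, 0.1, 0.2]
ee_pos: [0.5301, 0.2818, 0.0154]
force: [-0.3, -0.2, -0.1]
ee_pos: [0.5354, 0.2578, 0.0152]
force: [0.4, 0.6, 0.5]
t 10.93 pos [0.5354 0.2578 0.0152] yaw 102.74487087965247 F [0.3906 0.6233 0.4874] T [ 0.0245 -0.0157  0.0122] w 0.6017359353866819 | togo cm [-23.3057  -0.0158   0.016 ] wz -0.05512912034754436
```

View pics/c4.png

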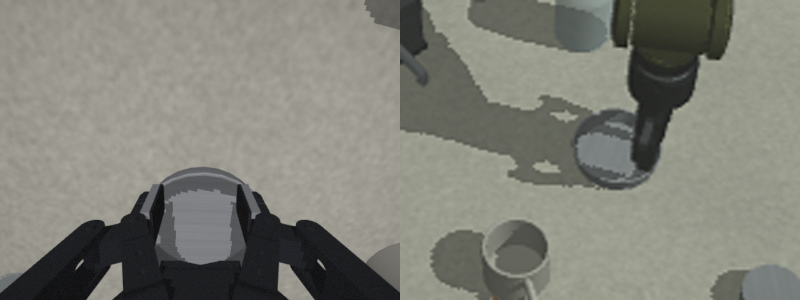

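In both views the fingers sit above the dish rim even at a commanded z of 0.015, and no force is felt. I'll triangulate the finger tip from the two w2/s2 views to find the true offset.

Run:
```python
from h import *
ms=camera_model("scene"); mw=camera_model("wrist").copy()
T=np.eye(4);T[:3]=[[.9755,-.2092,-.0676,.5574],[.2199,.9291,.2974,.1623],[.0006,-.305,.9524,.1816]]
mw["T"]=T; e=np.array([.5742,.0864,.0262])
# right tip in w2 (small image -> full), scene tip
for uvw in [(388,294),(400,297)]:
  for uvs in [(323.3,275.4),(322,274)]:
    a0,a1=ray(mw,uvw,.1)[0],ray(mw,uvw,0)[0]; b0,b1=ray(ms,uvs,.1)[0],ray(ms,uvs,0)[0]
    A=np.c_[a1-a0,-(b1-b0)]; k=np.linalg.lstsq(A,b0-a0,rcond=None)[0]; p=a0+k[0]*(a1-a0); q=b0+k[1]*(b1-b0)
    print(uvw,uvs,(p+q)/2,"gap",np.linalg.norm(p-q), "minus ee",(p+q)/2-e)
# where does the dark gripper lie in wrist w2: rows/cols of dark pixels, topmost
w=cv2.imread("pics/w2.png").max(2)<45; 
for r in range(280,360,8): c=np.where(w[r])[0]; print(r,c[c<320].tolist()[-1:]+c[c>320].tolist()[:1] if len(c) else None, len(c))
s=get_state(); print(s["qpos"])
# dish from top original vs scene: triangulate dish rim centre
print(ray(ms,(366.5,284.5),.015))
```

```text
(388, 294) (323.3, 275.4) [0.6022 0.1006 0.0396] gap 0.0001551744201874092 minus ee [0.028  0.0142 0.0134]
(388, 294) (322, 274) [0.6018 0.0983 0.0415] gap 0.00560297151073192 minus ee [0.0276 0.0119 0.0153]
(400, 297) (323.3, 275.4) [0.6057 0.1029 0.0454] gap 0.00010625803965753626 minus ee [0.0315 0.0165 0.0192]
(400, 297) (322, 274) [0.6053 0.1006 0.0472] gap 0.00562175754446145 minus ee [0.0311 0.0142 0.021 ]
280 None 0
288 None 0
296 [260, 380] 10
304 [260, 380] 16
312 [261, 379] 44
320 [261, 379] 51
328 [262, 379] 62
336 [261, 379] 67
344 [260, 381] 96
352 [258, 383] 145
[ 0.3869  0.6313  1.5514 -0.0001  0.9589  0.165 ]
[[0.5464 0.2211 0.015 ]]
```

The tip is really about 14 mm above the reported TCP height, not below it, so the reported z is off by roughly 25 mm. I'll back off behind the dish and feel for the counter.

```bash
python3 -m inch '[[[2.5,0,0],[0,0,0],-0.2],[[3,0,0],[0,0,0],-0.2],[[0,0,0.5],[0,0,0],-0.2],[[0,0,0.5],[0,0,0],-0.2],[[0,0,0.4],[0,0,0],-0.2]]' | egrep 'ee_pos|force'
python3 -m inch '[[[0,0,0.1],[0,0,0],-0.2],[[0,0,0.1],[0,0,0],-0.2],[[0,0,0.1],[0,0,0],-0.2],[[0,0,0],[0,0,0],-0.2],[[0,0,0],[0,0,0],-0.2]]' | egrep 'ee_pos|force'
python3 -m inch '[[[0,0,0.1],[0,0,0],-0.2],[[0,0,0.1],[0,0,0],-0.2],[[0,0,0.1],[0,0,0],-0.2],[[0,0,0],[0,0,0],-0.2],[[0,0,0],[0,0,0],-0.2]]' | egrep 'ee_pos|force'
```

```text
ee_pos: [0.5234, 0.311, 0.0007]
force: [0.2, -0.3, -0.1]
ee_pos: [0.5233, 0.3118, -0.0017]
force: [0.6, 0.4, -0.2]
ee_pos: [0.5233, 0.3118, -0.0048]
force: [-1.3, 1.0, -0.6]
```

```bash
python3 -m inch '[[[-1,0,0],[0,0,0],-0.2],[[-1,0,0],[0,0,0],-0.2],[[-0.7,0,0],[0,0,0],-0.2],[[-0.7,0,0],[0,0,0],-0.2],[[-0.7,0,0],[0,0,0],-0.2]]' | egrep 'ee_pos|force'
python3 -m inch '[[[-0.7,0,0],[0,0,0],-0.2],[[-0.7,0,0],[0,0,0],-0.2],[[-0.7,0,0],[0,0,0],-0.2],[[-0.7,0,0],[0,0,0],-0.2],[[-0.7,0,0],[0,0,0],-0.2]]' | egrep 'ee_pos|force'
python3 - <<'E'
from h import *
togo(np.array([.600,-.028,-.005])-.06*np.array([.2217,-.975,0]),102.8)
im=grab_frame("wrist"); cv2.imwrite("pics/w4.png",im[:,:,::-1]); im2=grab_frame("scene"); cv2.imwrite("pics/s4.png",im2[:,:,::-1])
cv2.imwrite("pics/c5.png",np.hstack([cv2.resize(im,(400,300)),cv2.resize(im2[225:345,280:440],(400,300),interpolation=2)])[:,:,::-1])
E
```

```text
ee_pos: [0.5325, 0.2714, -0.0048]
force: [0.6, 1.1, 0.2]
ee_pos: [0.5401, 0.2372, -0.0048]
force: [-0.2, 1.7, 0.5]
t 14.15 pos [ 0.5401  0.2372 -0.0048] yaw 102.73941924639726 F [-0.1659  1.7134  0.4564] T [ 0.2439  0.0775 -0.008 ] w 0.5953437312437512 | togo cm [-21.1884  -0.0138   0.0179] wz -0.060580753602721416
```

View pics/c5.png

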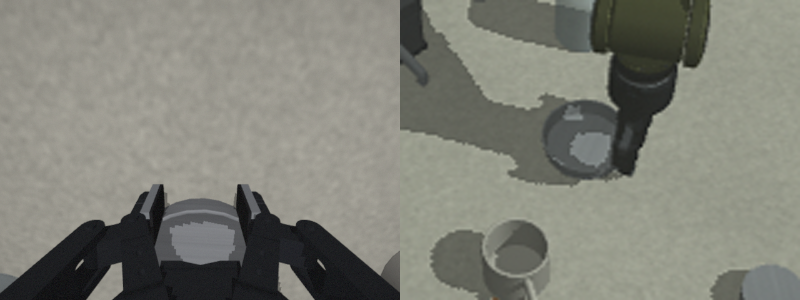

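The dish is moving now, cradled by the fingers: in the scene half its rim is centred at about (583,138), and in the wrist half the trailing rim is at (200,198). Computing the push that remains.

Run:
```python
from h import *
mw=camera_model("wrist"); ms=camera_model("scene"); d=np.array([.2217,-.975,0])
p=ray(mw,[(200*1.6+.3,197*1.6+.3)],.024)[0]; e=get_state()["ee_pos"]
print("wrist rear rim",p,"centre",p+.055*d,"offset from TCP",(p+.055*d-e)@d)
q=ray(ms,[((583-400)/2.5+280,139/2.5+225)],.024)[0]; print("scene centre",q,"offset",(q-e)@d, "lat",(q-e)@[.975,.22,0])
```

```text
wrist rear rim [0.5394 0.2423 0.024 ] centre [0.5516 0.1887 0.024 ] offset from TCP 0.04955875776613897
scene centre [0.561  0.1824 0.024 ] offset 0.05779716391293111 lat 0.008268523417560894
```

```bash
python3 -m inch '[[[-0.8,0,0],[0,0,0],-0.2],[[-1,0,0],[0,0,0],-0.2],[[-1.2,0,0],[0,0,0],-0.2],[[-1.2,0,0],[0,0,0],-0.2],[[-1.2,0,0],[0,0,0],-0.2]]' | egrep 'ee_pos|force'
python3 -m inch '[[[-1.2,0,0],[0,0,0],-0.2],[[-1.2,0,0],[0,0,0],-0.2],[[-1.2,0,0],[0,0,0],-0.2],[[-1.2,0,0],[0,0,0],-0.2],[[-1.2,0,0],[0,0,0],-0.2]]' | egrep 'ee_pos|force'
python3 -m inch '[[[-1.2,0,0],[0,0,0],-0.2],[[-1.2,0,0],[0,0,0],-0.2],[[-1,0,0],[0,0,0],-0.2],[[-0.8,0,0],[0,0,0],-0.2],[[-0.8,0,0],[0,0,0],-0.2]]' | egrep 'ee_pos|force'
python3 -m inch '[[[-0.5,0,0],[0,0,0],-0.2],[[-0.5,0,0],[0,0,0],-0.2],[[-0.4,0,0],[0,0,0],-0.2],[[-0.4,0,0],[0,0,0],-0.2],[[0,0,0],[0,0,0],-0.2]]' | egrep 'ee_pos|force'
python3 - <<'E'
from h import *
togo(np.array([.600,-.028,-.005])-.057*np.array([.2217,-.975,0]),102.8)
im=grab_frame("wrist"); cv2.imwrite("pics/w5.png",im[:,:,::-1]); im2=grab_frame("scene"); cv2.imwrite("pics/s5.png",im2[:,:,::-1])
t=grab_frame("top"); cv2.imwrite("pics/t5.png",t[:,:,::-1])
r=lambda a,w,h:cv2.resize(a,(w,h),interpolation=2)
o=np.zeros((600,800,3),np.uint8); o[:300,:400]=r(im,400,300); o[:300,400:]=r(im2[200:320,230:390],400,300); o[300:,:400]=r(t[180:300,300:460],400,300)
cv2.imwrite("pics/c6.png",o[:,:,::-1])
E
```

```text
ee_pos: [0.5521, 0.184, -0.0048]
force: [-0.5, 1.7, 0.3]
ee_pos: [0.5653, 0.1257, -0.0048]
force: [0.3, 1.2, -0.4]
ee_pos: [0.5763, 0.0773, -0.0048]
force: [0.1, 1.7, -0.4]
ee_pos: [0.5802, 0.0598, -0.0048]
force: [-0.5, 0.2, -0.1]
t 16.75 pos [ 0.5802  0.0598 -0.0048] yaw 102.72761491282591 F [-0.5453  0.2494 -0.0541] T [0.0282 0.0714 0.04  ] w 0.5996207109238441 | togo cm [-3.3049 -0.0135  0.0169] wz -0.07238508717409786
```

```bash
python3 -m inch '[[[-0.7,0,0],[0,0,0],-0.2],[[-0.7,0,0],[0,0,0],-0.2],[[-0.6,0,0],[0,0,0],-0.2],[[-0.5,0,0],[0,0,0],-0.2],[[-0.3,0,0],[0,0,0],-0.2]]' | egrep 'ee_pos|force'
python3 -m inch '[[[0,0,0],[0,0,0],-0.2],[[3,0,0],[0,0,0],-0.2],[[5,0,0],[0,0,0],-0.2],[[6,0,-2],[0,0,0],-0.2],[[6,0,-2],[0,0,0],-0.2]]' | egrep 'ee_pos|force'
python3 - <<'E'
from h import *
togo(np.array([.600,-.028,-.005])-.057*np.array([.2217,-.975,0]),102.8)
im2=grab_frame("scene"); cv2.imwrite("pics/s6.png",im2[:,:,::-1])
t=grab_frame("top"); cv2.imwrite("pics/t6.png",t[:,:,::-1])
r=lambda a,w,h:cv2.resize(a,(w,h),interpolation=2)
o=np.hstack([r(im2[210:300,250:370],400,300),r(t[180:285,290:430],400,300)])
cv2.imwrite("pics/c6.png",o[:,:,::-1])
E
```

```text
ee_pos: [0.5864, 0.0324, -0.0048]
force: [0.1, 1.5, 0.4]
ee_pos: [0.5419, 0.2282, 0.0352]
force: [0.7, -0.2, -0.8]
t 18.15 pos [0.5419 0.2282 0.0352] yaw 102.72521952264381 F [ 0.6933 -0.1559 -0.8163] T [-0.0189  0.0386 -0.0208] w 0.6001220191733829 | togo cm [-20.5668   0.0165   4.0276] wz -0.0747804773561711
```

View pics/c6.png

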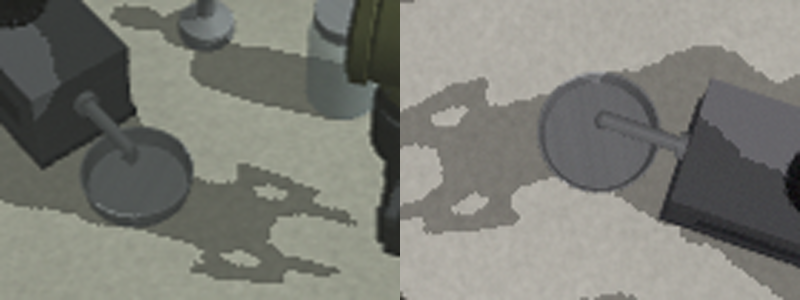

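The dish is now under the spout. In the top half its rim spans 538–658 × 73–191, centred at (598,132). In the scene half the rim is centred near (137,172), with the pipe tip above it. Computing the residual.

Run:
```python
from h import *
mt=camera_model("top"); ms=camera_model("scene"); d=np.array([.2217,-.975,0])
c=lambda x,y:(290+(x-400)/2.857,180+y/2.857)
L,Rr,T,B=ray(mt,[c(538,132),c(658,132),c(598,73),c(598,191)],.024); print("diam",np.linalg.norm(L-Rr),np.linalg.norm(T-B)); C=(L+Rr+T+B)/4
print("dish top",C)
s=lambda x,y:(250+x/3.333,210+y/3.333)
L,Rr=ray(ms,[s(81,175),s(193,175)],.024); print("scene",(L+Rr)/2,np.linalg.norm(L-Rr))
sp=np.array([.600,-.028,0]); yax=np.array([.331,.944,0])
tip=ray(mt,c(597,119),.06)[0]; print("tip outer",tip,"spout est",tip-.007*yax)
for q in (C,(L+Rr)/2): e=sp-q; print("err to spout along d",e@d,"lat tool y",e@[.975,.22,0])
# scene overlay numbers: where outlet & dish centre project
print(proj(ms,[[.6,-.028,.04],[.6,-.028,.024]]), s(133,158))
```

```text
diam 0.1052254703161337 0.10545738763649594
dish top [ 0.596  -0.0269  0.024 ]
scene [ 0.6039 -0.0181  0.024 ] 0.10620905042308217
tip outer [ 0.6002 -0.0244  0.06  ] spout est [ 0.5979 -0.031   0.06  ]
err to spout along d 0.0020081376185073813 lat tool y 0.0036903921800945003
err to spout along d 0.00878227658812675 lat tool y -0.005966946585519049
[[288.9078 257.2457]
 [289.2171 260.3697]] (289.9039903990399, 257.4047404740474)
```

The dish is within about 5 mm of the spout axis: the top view puts it 2–4 mm off, the scene view a bit more, and the push geometry says about 2 mm. That's good enough, so on to the cap. I'm allowing for the z bias of about +25 mm.

```bash
python3 -m inch '[[[0,0,-5],[0,0,0],-0.6],[[0,0,-6],[0,0,0],-1],[[0,0,-5.5],[0,0,0],-1],[[-5.3,-1.25,0],[0,0,0],-1],[[-5.3,-1.25,0],[0,0,0],-1]]' | egrep 'ee_pos|force'
python3 -m inch '[[[-5.3,-1.25,0],[0,0,0],-1],[[-5.3,-1.25,0],[0,0,0],-1],[[-5.3,-1.25,0],[0,0,0],-1],[[-5.3,-1.25,0],[0,0,0],-1],[[-5.3,-1.25,0],[0,0,0],-1]]' | egrep 'ee_pos|force'
python3 -m inch '[[[-5.3,-1.25,0],[0,0,0],-1],[[0,0,0],[0,0,8],-1],[[0,0,0],[0,0,8],-1],[[0,0,0],[0,0,8],-1],[[0,0,0],[0,0,8],-1]]' | egrep 'ee_pos|force'
python3 - <<'E'
from h import *
togo([.5373,-.2075,.11],70.7)
m=camera_model("wrist"); im=grab_frame("wrist"); cv2.imwrite("pics/w7.png",im[:,:,::-1])
print("cap disc expected px",proj(m,[[.5373,-.2075,.112],[.5373,-.2075,.148]]))
y=np.array([.331,.944,0]); x=np.array([.944,-.331,0])
print(proj(m,[np.array([.549,-.1744,.1])+a*x+b*y for a in(.055,-.055) for b in(.08,-.08)]))
k=(im.max(2)<40).astype(np.uint8); n,l,st,ce=cv2.connectedComponentsWithStats(k)
for i in range(1,n):
    if st[i,4]>300: print(st[i],ce[i])
E
```

```text
ee_pos: [0.5414, 0.1163, 0.2001]
force: [0.4, -0.9, 0.4]
ee_pos: [0.5386, -0.1567, 0.1997]
force: [0.9, 0.5, 0.2]
ee_pos: [0.5383, -0.2095, 0.1995]
force: [0.3, 0.2, 0.2]
t 20.12 pos [ 0.5383 -0.2095  0.1995] yaw 70.46118860254188 F [0.3211 0.2375 0.1773] T [ 0.0138 -0.0174  0.0249] w 1.0003759609780887 | togo cm [ 0.1544 -0.1538  8.9505] wz -0.23881139745810742
cap disc expected px [[317.2174 239.0778]
 [316.8017 256.3815]]
[[400.4606  64.9154]
 [387.4287 288.3996]
 [231.9493  65.7724]
 [248.2975 289.0548]]
[ 278  190   87   98 5904] [320.9534 235.5654]
[    0   307   640   173 41466] [310.9039 426.3099]
```

The wrist view puts the cap blob at columns 278–365, so its centre is at 321.5, about 1 mm from the finger midplane. The row agrees with the top-camera fix, so I'll descend open with force checks and then close gently.

```bash
python3 -m inch '[[[0.15,0,1.5],[0,0,0],-1],[[0,0,2],[0,0,0],-1],[[0,0,2],[0,0,0],-1],[[0,0,1.4],[0,0,0],-1],[[0,0,0],[0,0,0],-1]]' | egrep 'ee_pos|force'
python3 -m inch '[[[0,0,0.5],[0,0,0],-1],[[0,0,0.5],[0,0,0],-1],[[0,0,0.5],[0,0,0],-1],[[0,0,0.5],[0,0,0],-1],[[0,0,0],[0,0,0],-1]]' | egrep 'ee_pos|force'
python3 -m inch '[[[0,0,0],[0,0,0],0],[[0,0,0],[0,0,0],0.4],[[0,0,0],[0,0,0],0.5],[[0,0,0],[0,0,0],1],[[0,0,0],[0,0,0],1]]' 30| egrep 'ee_pos|force|width'
```

```text
ee_pos: [0.5385, -0.2075, 0.1294]
force: [-0.0, -0.8, -0.1]
ee_pos: [0.5388, -0.2076, 0.1103]
force: [0.5, -0.4, 0.1]
ee_pos: [0.5391, -0.2077, 0.1109]
force: [0.0, 0.1, 1.6]
gripper_width: 0.154
```

```bash
python3 -m inch '[[[0,0,0],[0,0,0],1],[[0,0,0],[0,0,0],1],[[0,0,0],[0,0,0],1],[[0,0,0],[0,0,0],1],[[0,0,0],[0,0,0],1]]' 60
python3 - <<'E'
from h import *
togo([.5373,-.2075,.11],70.7)
E
```

```text
time: 22.68
ee_pos: [0.5392, -0.2077, 0.1109]
orientation: [[0.33, 0.944, 0.0], [0.944, -0.33, -0.0], [-0.0, 0.001, -1.0]]
force: [0.4, -0.1, 5.9]
gripper_width: 0.151
t 22.68 pos [ 0.5392 -0.2077  0.1109] yaw 70.74212833367675 F [ 0.4492 -0.0518  5.9255] T [-0.0379  0.0197  0.0155] w 0.15140931695881105 | togo cm [-0.0403 -0.182   0.0948] wz 0.04212833367674307
```

The bar is gripped: width is 0.151, about 13 mm. Now turning in small steps and watching the torque.

```bash
python3 -m inch '[[[0,0,0],[0,0,-2],1],[[0,0,0],[0,0,-2],1],[[0,0,0],[0,0,-2],1],[[0,0,0],[0,0,-2],1],[[0,0,0],[0,0,0],1]]' >/dev/null
python3 -c "from h import *;togo([.5373,-.2075,.11],70.7)"
python3 -m inch '[[[0,0,0],[0,0,-2],1],[[0,0,0],[0,0,-2],1],[[0,0,0],[0,0,-2],1],[[0,0,0],[0,0,-2],1],[[0,0,0],[0,0,0],1]]' >/dev/null
python3 -c "from h import *;togo([.5373,-.2075,.11],70.7)"
```

```text
t 23.3 pos [ 0.5392 -0.2077  0.1109] yaw 78.75869879386562 F [ 0.0179 -0.3652  4.9137] T [-0.0361 -0.0502  0.0939] w 0.15282066248787624 | togo cm [-0.016  -0.187   0.0924] wz 8.05869879386563
t 23.93 pos [ 0.5392 -0.2082  0.111 ] yaw 86.71621619754649 F [ 2.0994 -4.2337  4.8769] T [-0.8383 -0.2658 -1.0215] w 0.15012904150826384 | togo cm [ 0.059  -0.1982  0.0989] wz 16.0162161975465
```

After 16° anticlockwise the torque jumps to about 1 N m, which looks like the hard stop. Trying clockwise.

```bash
python3 -m inch '[[[0,0,0],[0,0,4],1],[[0,0,0],[0,0,4],1],[[0,0,0],[0,0,4],1],[[0,0,0],[0,0,4],1],[[0,0,0],[0,0,0],1]]' >/dev/null
python3 -c "from h import *;togo([.5373,-.2075,.11],70.7)"
python3 -m inch '[[[0,0,0],[0,0,3],1],[[0,0,0],[0,0,3],1],[[0,0,0],[0,0,3],1],[[0,0,0],[0,0,3],1],[[0,0,0],[0,0,0],1]]' >/dev/null
python3 -c "from h import *;togo([.5373,-.2075,.11],70.7)"
python3 -m inch '[[[0,0,0],[0,0,2],1],[[0,0,0],[0,0,2],1],[[0,0,0],[0,0,2],1],[[0,0,0],[0,0,2],1],[[0,0,0],[0,0,0],1]]' >/dev/null
python3 -c "from h import *;togo([.5373,-.2075,.11],70.7)"
```

```text
t 24.55 pos [ 0.539  -0.2076  0.1109] yaw 70.71017090445824 F [-0.2543 -0.7084  7.1571] T [-0.101   0.0245 -0.1615] w 0.15670448558021602 | togo cm [-0.0468 -0.1661  0.0929] wz 0.010170904458220775
t 25.18 pos [ 0.539  -0.2075  0.1109] yaw 58.730604024146956 F [-0.8372 -0.212   6.5775] T [ 0.0048  0.0101 -0.1047] w 0.15385691705952065 | togo cm [-0.0894 -0.1493  0.0923] wz -11.969395975853047
t 25.8 pos [ 0.539  -0.2075  0.1109] yaw 50.747431585504366 F [-0.7281  1.9634  7.4217] T [-0.0208  0.0335 -0.0639] w 0.1556719024196171 | togo cm [-0.1073 -0.1323  0.0897] wz -19.95256841449563
```

It turns freely clockwise to 20°. Continuing toward the stop.

```bash
python3 -m inch '[[[0,0,0],[0,0,5],1],[[0,0,0],[0,0,5],1],[[0,0,0],[0,0,5],1],[[0,0,0],[0,0,5],1],[[0,0,0],[0,0,0],1]]' >/dev/null
python3 -c "from h import *;togo([.5373,-.2075,.11],70.7)"
python3 -m inch '[[[0,0,0],[0,0,2],1],[[0,0,0],[0,0,2],1],[[0,0,0],[0,0,2],1],[[0,0,0],[0,0,2],1],[[0,0,0],[0,0,0],1]]' >/dev/null
python3 -c "from h import *;togo([.5373,-.2075,.11],70.7)"
python3 -m inch '[[[0,0,0],[0,0,2],1],[[0,0,0],[0,0,2],1],[[0,0,0],[0,0,1],1],[[0,0,0],[0,0,0],1],[[0,0,0],[0,0,0],1]]' >/dev/null
python3 -c "from h import *;togo([.5373,-.2075,.11],70.7)"
```

```text
t 26.43 pos [ 0.539  -0.2075  0.1109] yaw 30.702810050269026 F [-0.2675  0.5866  7.1896] T [-0.0172  0.0329 -0.1609] w 0.15107581306584697 | togo cm [-0.1499 -0.0888  0.0907] wz -39.997189949730966
t 27.05 pos [ 0.5391 -0.2075  0.1109] yaw 22.751737752452637 F [0.1426 0.448  7.4879] T [ 0.0659  0.0656 -0.079 ] w 0.15071935775590783 | togo cm [-0.1616 -0.068   0.0942] wz -47.94826224754735
t 27.68 pos [ 0.5385 -0.2074  0.1109] yaw 17.801940081032168 F [-5.2038  1.4696  9.7835] T [0.3044 0.8316 0.1853] w 0.1511974544969199 | togo cm [-0.1232 -0.0238  0.0943] wz -52.89805991896783
```

```bash
python3 -m inch '[[[0,0,0],[0,0,1],1],[[0,0,0],[0,0,0],1],[[0,0,-0.2],[0,0,0],1],[[0,0,-0.2],[0,0,0],1],[[0,0,0],[0,0,0],1]]' >/dev/null
python3 -c "from h import *;togo([.5373,-.2075,.11],70.7)"
python3 -m inch '[[[0,0,-0.15],[0,0,0],1],[[0,0,-0.15],[0,0,0],1],[[0,0,-0.15],[0,0,0],1],[[0,0,-0.15],[0,0,0],1],[[0,0,0],[0,0,0],1]]' >/dev/null
python3 -c "from h import *;togo([.5373,-.2075,.11],70.7)"
```

```text
t 28.3 pos [ 0.5384 -0.2074  0.1141] yaw 16.751200153087353 F [-6.1621  1.055  -3.9836] T [0.1408 1.165  0.0942] w 0.14995265193842958 | togo cm [-0.1029 -0.0236  0.4116] wz -53.94879984691265
t 28.93 pos [ 0.5396 -0.2077  0.1213] yaw 16.744923097939534 F [ 1.1194  0.2001 -1.1542] T [0.0293 0.0161 0.0311] w 0.15065534421708932 | togo cm [-0.2106 -0.0883  1.1321] wz -53.95507690206047
```

The force shows just the cap's weight (1.2 N), so it's coming out. Lifting it clear to about 14 cm.

```bash
python3 -m inch '[[[0,0,-0.3],[0,0,0],1],[[0,0,-0.4],[0,0,0],1],[[0,0,-0.5],[0,0,0],1],[[0,0,-0.6],[0,0,0],1],[[0,0,-0.8],[0,0,0],1]]' |egrep 'ee_pos|force|width'
python3 -m inch '[[[0,0,-2],[0,0,0],1],[[0,0,-3],[0,0,0],1],[[0,0,-3],[0,0,0],1],[[0,0,-2.5],[0,0,0],1],[[0,0,-1],[0,0,0],1]]' |egrep 'ee_pos|force|width'
python3 -m inch '[[[0,0,0],[0,0,0],1],[[0,0,0],[0,0,0],1],[[0,0,0],[0,0,0],1],[[0,0,0],[0,0,0],1],[[0,0,0],[0,0,0],1]]' |egrep 'ee_pos|force|width'
python3 - <<'E'
from h import *
im2=grab_frame("scene"); t=grab_frame("top"); w=grab_frame("wrist")
r=lambda a,w,h:cv2.resize(a,(w,h),interpolation=2)
o=np.zeros((600,800,3),np.uint8); o[:300,:400]=r(im2[150:330,170:410],400,300); o[:300,400:]=r(t[130:340,250:530],400,300); o[300:,:400]=r(w,400,300); o[300:,400:]=r(im2,400,300)
cv2.imwrite("pics/c7.png",o[:,:,::-1]); togo([.5373,-.2075,.11],70.7)
E
```

```text
ee_pos: [0.539, -0.2077, 0.1472]
force: [0.5, -0.4, -1.0]
gripper_width: 0.15
ee_pos: [0.5393, -0.2078, 0.2635]
force: [-0.1, 0.1, -1.1]
gripper_width: 0.15
ee_pos: [0.539, -0.2077, 0.2615]
force: [-0.3, 0.3, -1.7]
gripper_width: 0.15
t 30.95 pos [ 0.539  -0.2077  0.2617] yaw 16.739948856664984 F [ 0.1469 -0.5181 -1.0912] T [-0.0292  0.0272 -0.0039] w 0.15059475814021808 | togo cm [-0.1558 -0.0652 15.1677] wz -53.96005114333502
```

View pics/c7.png

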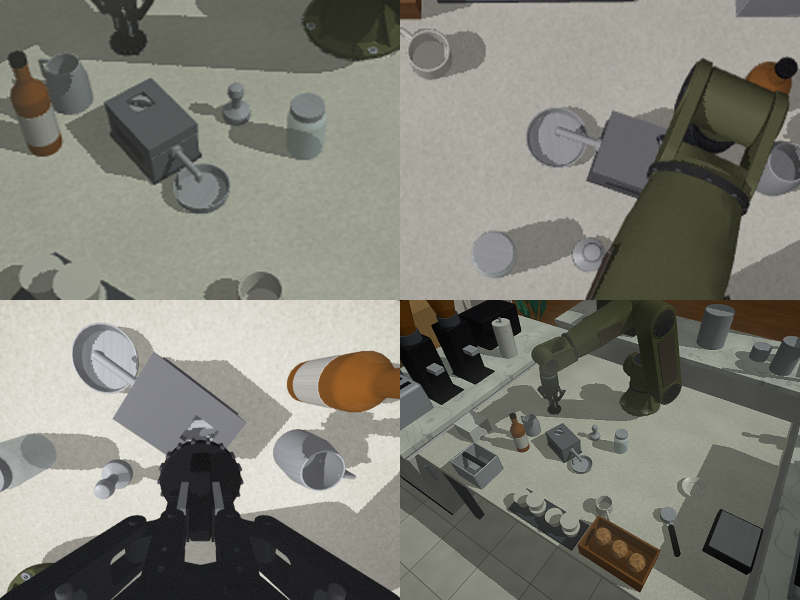

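The cap hangs in the gripper about 15 cm above its seat, and the open well is visible at (140,102). The dish is under the spout tip, centred at about (556,137) in the top quarter, and the bystanders are in place. Handing in.

```bash
python3 -c "from bench import *;print(sign_off())"
```

```text
the job is handed in; nothing more can be done
None
```

The job is done and handed in at about 31 s of the 67 s allowed. The drip dish is under the spout, and the gripper holds the cap about 15 cm above where it sat.

- **Dish:** I slid it along the counter with half-open fingers behind it. My first push passed over the rim without touching it. The fingertips really sit about 25 mm higher than the reported pose implies, so I allowed for that and pushed again. The final position checks disagree slightly: the top view puts the dish's middle about 4 mm from the spout axis and the scene view about 10 mm. The scene view was the coarser reading.
- **Cap:** Anticlockwise hit a stop after about 16° with roughly 1 N m of torque. Clockwise it turned freely for about 53° to its stop, and the cap then lifted straight out.
- **Last checks:** The wrist force matched the cap's weight, about 1.1 N, with the grip steady on the bar. The final picture shows the well open, the dish under the spout and the other objects where they were by eye; I did not re-measure those.

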